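Lock a filter pack in its stage carriage with the ball-catch pin

TASK

Three filter frames lie staggered in the seat of the small translation stage. Push them gently back until all three rest fully home against the seat's stop and their holes line up, then take the red locking pin from its stand, pass it through all three frames into the seat and press it down until it snaps past its spring catch and its flange sits flush on the top frame. The carriage is already set over the lamp and only lightly clamped, so feel for the stop and do not shove the carriage along; never lean hard on the glass filters, and leave the pack locked and the other things on the bench where they are.

Things in the scene. Friction and masses are not known exactly. Their poses are not given: they have to be found in the camera images.
- stage: Base of a translation stage, an aluminium plate 140 x 72 x 12 mm (x, y, z) fixed to the bench, black knob on its -y side. Origin: centre of its underside. On it a black carriage 80 x 62 mm is clamped, up to 14 mm fore or aft of mid-travel: where is not measured. The carriage's top is the filter seat, 34 mm above the bench, open in front (-x), with a rail 12 mm high either side.
- carriage (a joint): How far the carriage has been shifted along the stage (m, + away from the front) from where it was set at the start; it reads 0 at the start wherever it was set. Its clamp slips when it is pushed along with more than about 12 N; shifting it by over 3 mm spoils the setting.
- filter_blue: Lowest of three like frames, blue glass and blue mark on its front edge: a grey metal plate 72 x 40 x 5 mm, about 45 g. Origin: centre of its 10.6 mm pin hole at its underside; the hole is 18 mm behind the front edge, on the centre line; x points to its rear edge. In the seat, 4 to 20 mm short of the stop. With the carriage at mid-travel the stop is at x = +36 mm of the stage, its hole over the bore at x = -18 mm, y = 0.
- filter_green: Middle frame, green glass, lying on the blue one; size, origin and axes as for the blue one, short of the stop by its own amount. Fully home, all three rear edges touch the stop (18 mm high, at the seat's far end), the front edges are flush, 5 mm in front of the carriage, and the holes lie over the bore: 9.6 mm wide, vertical, through the carriage.
- filter_amber: Top frame, amber glass, lying on the green one; size, origin and axes as for the blue one, short of the stop by its own amount. The stack's top is 49 mm above the bench.
- pin_knob (a point): Centre of the locking pin's red knob, 18 mm wide, 30 mm high. Below it a steel flange 22 mm wide, underside 18 mm below this point, and a shank 8 mm wide that ends 51 mm below it, the last 4 mm tapered. In the bore it meets a spring ball with the flange 7 mm above the frames; passing it takes up to 10 N; then the flange lands on the top frame, this point 67 mm above the bench.
- pin_stand: Round aluminium stand 40 mm wide (foot 54 mm) and 38 mm high, fixed to the bench, that holds the pin upright in a hole 10 mm wide; the pin's flange rests on its top. Origin: centre of its underside.
- lens_cap: Black rubber cap, 37 mm wide, 12 mm high, loose on the bench: to be left alone. Origin: centre of its underside.
- filter_ring: Black knurled ring with red glass, 36 mm wide, 12 mm high, loose on the bench: to be left alone. Origin: centre of its underside.
- petri: Small clear dish, 34 mm wide and 11 mm high, loose on the bench: to be left alone. Origin: centre of its underside.

How it is judged (in metres and radians):
On the way:
1. the holes of all three frames lined up (horizontal distance between filter_blue and filter_green below 0.002 m and horizontal distance between each of filter_green, filter_blue and filter_amber below 0.002 m), for 0.2 s.
At the end, for the whole second after the job is handed in: the three frames' holes within 2 mm of one another, the pin through them and locked down: upright within 0.08 rad, its flange within 1.5 mm of the top frame (knob centre 65 to 68.5 mm above the bench) and its knob centre within 4 mm of every hole's centre, let go (all of step 1 and horizontal distance between pin_knob and filter_blue below 0.004 m and horizontal distance between pin_knob and filter_green below 0.004 m and horizontal distance between pin_knob and filter_amber below 0.004 m and height (world z) of pin_knob between 0.065 and 0.0685 m and angle between pin_knob's own z axis and vertical below 0.08 rad); the robot touches nothing.
It fails at once if the carriage shoved more than 3 mm off its setting (value of joint carriage above 0.003 m or value of joint carriage below -0.003 m).
It fails at once if a filter frame leaned on with more than 30 N by fingers or pin (contact force between any of the fingers, lock_pin and filter_blue above 30 N or contact force between any of the fingers, lock_pin and filter_green above 30 N or contact force between any of the fingers, lock_pin and filter_amber above 30 N).
It fails at once if a bystander disturbed (distance of any of lens_cap, filter_ring, petri from where it was at the start of the episode above 0.015 m).
It also fails if it takes over 64 s, if anything falls off the work surface, if the arm or the gripper's body presses on something with over 40 N, if the wrist force passes 120 N, or if a joint passes its speed limit or range.

ROBOT

A 6-joint arm with a two-finger parallel gripper is mounted at the origin on a cart in front of the work surface, level with it; the furniture and walls round the work are solid. World frame = base frame: x ahead of the robot, y to its left, z up, the work surface at z = 0. Lengths are in m, angles in degrees, forces in N, time in s.
With the tool pointing down it reaches from about 0.325 to 1 m from the base axis. Payload 5.1 kg.
Tool frame: the origin (TCP) lies on the centre line of the jaws, within the pads' length; the fingertips stand 17 mm ahead of it and the grasp point (between the pads) lies 2 mm behind it; z points along the fingers, x is the direction in which the jaws open and shut, and the axes are right-handed (so a half turn about z gives the same grasp; the last joint's range is limited). The gripper opens to 85 mm and grips with 20 to 120 N. Pads are 22 mm wide; open, the fingers measure 114 mm over their backs; the gripper's body (76 mm by 85 mm) begins 54 mm behind the grasp point. The pads swing forward as they close: fully open they stand 13 mm farther back than shut.
Start: joints at [-4.733, 7.093, 94.555, -0, 78.352, -4.733], TCP at [0.65, -0, 0.227] pointing down, gripper open.
Joint ranges: [-149.61, 149.61], [-58.7, 133.49], [1.44, 155.28], [-77.14, 257.14], [18.33, 153.61], [-166.67, 166.67]. Speed limits (degrees/s): [147.25, 147.25, 180, 180, 180, 180].

INTERFACE

Orientations are given as [roll, pitch, yaw] about the fixed x, y, z axes, in that order (R = Rz(yaw) Ry(pitch) Rx(roll)).
In Python, from bench import readout, grab_frame, camera_params, r gives the robot as it stands.
- The arm moves only by the tool play_rows, never from a script. Its argument "rows" is one flat list of numbers, 5 for each row, row after row: the shift along the tool's x, y, z in mm, then the turn about the tool's z in rad, then the closure, from -1 (fully open) to 1 (shut). In form: [x, y, z, spin, hand, x, y, z, spin, hand, ...]. A call has 1 to 12 rows; each row shifts and turns the commanded pose from where the row before left it, along the tool's axes as they then stand; what a row does not reach is not made up. A row lasts 1/10 s, in which the tool goes at most 50 mm and 8.59 degrees, less where a joint would pass 70% of its speed; a pose out of reach is approached as far as the arm can. A call is refused whole if a number of a shift passes 50 or a number of a turn 0.15, either way. A call with a gripper value outside its range is refused whole. The fingers move at their own pace and stop on an object; "newtons" is the grip in N (left out, the last holds). Time passes only in rows, so rows that do not move let the fingers close. It gives the time, the measured TCP pose, the force and the opening at its end, in the units of the state.
- readout.get_state(): the state, without advancing time (a new reading comes with each control period).
- grab_frame(name): name is "scene" or "side" or "wrist"; returns (picture, depth): 384x512x3 uint8, red, green, blue; 384x512 float32, m along the optical axis (not along the pixel's ray), 0 where there is no reading.
- camera_params(name): a dict with "fx", "fy", "cx", "cy" (pixels), "R" (3x3) and "t" (3): a world point X has camera coordinates R X + t; the wrist camera has in their place "T_tool_cam" (4x4, takes a point from camera to tool coordinates, whose origin is the TCP and whose axes are the tool frame's). Camera axes: x right, y down, z forward; pixel columns grow to the right and rows downward; lengths in m; the calibration is good to about 2 mm. A picture is of the moment at which its call begins: read the wrist's pose just before it. camera_params takes no time and is no camera call.
- r.finish_job(): hands the job in, once; it reports no verdict.
The state is a dict: "t": time; "joint_positions": joint angles; "qd": joint speeds; "joint_efforts": joint torques, N m; "position": TCP position; "eef_rot": TCP orientation; "ft_force": force on the tool from outside, world axes, zero at the start; "wrist_torque": the same for the moment, N m; "grip_width": opening from 0.0 (shut) to 1.0 (fully open).
Only numpy, scipy, OpenCV 4.12 (cv2) and the standard library are available. Lean on these libraries where they do the work, as an engineer would, in place of code of your own. Each camera call takes 0.05 s, during which the arm holds its last target. There are 200 camera calls.

## Working session

There is one attempt and no reset: what is moved stays moved. The work goes in short steps, Python scripts to look and compute and a tool call to move; the robot and the scene stay as the last step left them, time stands still between calls to the robot, and variables do not carry over. Pictures are saved under pics/ and viewed, about 8 in all and at most 12, crops included, and the job is handed in when it is done.

Besides the shell and the picture viewer there is one more tool, called after "Emit:" as name(argument=value, ...), one argument or row to a line, values as JSON. play_rows: Moves the arm, as the interface text tells. Its arguments: {"type":"object","properties":{"rows":{"type":"array","items":{"type":"number"}},"newtons":{"type":"number"}},"required":["rows"]}

```bash
ls; mkdir -p pics
python3 - <<'E'
from bench import readout, grab_frame, camera_params, r
import cv2, numpy as np
s=readout.get_state(); print(s)
for n in ["scene","side","wrist"]:
    p,d=grab_frame(n); np.savez(f"pics/{n}0.npz",p=p,d=d); cv2.imwrite(f"pics/{n}0.png",p[:,:,::-1]); print(n,camera_params(n))
a=[cv2.imread(f"pics/{n}0.png") for n in ["scene","side"]]
cv2.imwrite("pics/a.png",cv2.resize(np.hstack(a),(800,300)))
E
```

```text
pics
{'t': 0.0, 'joint_positions': array([-4.73302568e+00,  7.13469643e+00,  9.46358054e+01, -1.44277639e-03,
        7.83515886e+01, -4.73226064e+00]), 'qd': array([ 0.10401907,  0.00205033,  0.01052555,  0.07969608,  0.03495436,
       -0.00555532]), 'joint_efforts': array([ 3.96925461e-04, -4.23608243e+01, -3.65454090e+01,  2.94756808e-05,
        6.89593100e-03,  2.82237529e-06]), 'position': array([6.49367070e-01, 1.19386547e-05, 2.25721690e-01]), 'eef_rot': array([-1.79991335e+02,  1.21790708e-01, -4.63021073e-04]), 'ft_force': array([ 0.03365884, -0.57031987, -1.18595788]), 'wrist_torque': array([-0.00139698,  0.00278702,  0.00883444]), 'grip_width': 1.0028824630812925}
scene {'fx': 370.42551401973367, 'fy': 370.42551401973367, 'cx': 252.82146093982348, 'cy': 197.1564039858771, 'R': array([[ 0.76323982, -0.64602282,  0.01093115],
       [-0.29799141, -0.36697088, -0.88121138],
       [ 0.57329408,  0.66931823, -0.47259604]]), 't': array([-0.43569148,  0.26058267,  0.53981849])}
side {'fx': 451.0637408999665, 'fy': 451.0637408999665, 'cx': 254.8759273908799, 'cy': 193.09717213767811, 'R': array([[-0.80349888, -0.59496701,  0.02009487],
       [-0.41361032,  0.53366392, -0.73765122],
       [ 0.42815424, -0.60101338, -0.67488286]]), 't': array([0.48215852, 0.27062009, 0.80707564])}
wrist {'fx': 291.73568313840434, 'fy': 291.73568313840434, 'cx': 258.9262449401965, 'cy': 189.0601002343153, 'T_tool_cam': array([[ 9.99999954e-01, -1.72106800e-05, -3.03039881e-04,
        -1.93113332e-04],
       [ 1.07793394e-04,  9.53448038e-01,  3.01557338e-01,
        -7.68271912e-02],
       [ 2.83742773e-04, -3.01557356e-01,  9.53447996e-01,
        -1.46685706e-01],
       [ 0.00000000e+00,  0.00000000e+00,  0.00000000e+00,
         1.00000000e+00]])}
```

View pics/scene0.png

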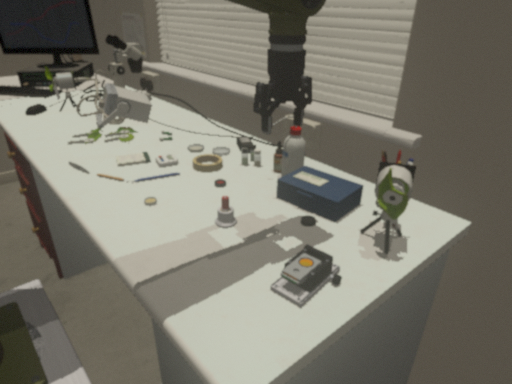

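View pics/wrist0.png

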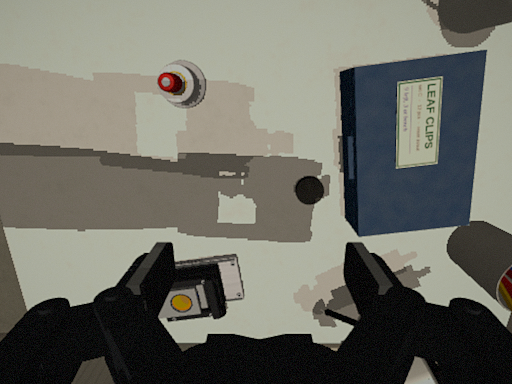

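The scene and wrist views show the pin in its stand (scene 226,212; wrist 170,83), the stage with its stack (scene 306,272; wrist 195,288) and the lens cap (wrist 309,190). I'll get rough positions next and look at the side view.

```bash
cat > h.py <<'E'
import numpy as np, cv2
from scipy.spatial.transform import Rotation as Ro
from bench import readout, grab_frame, camera_params
def ext(name,s=None):
    "camera centre c and rotation W (cam->world)"
    P=camera_params(name)
    if name=="wrist":
        Rt=Ro.from_euler('xyz',s['eef_rot'],degrees=True).as_matrix(); T=P['T_tool_cam']
        return P, s['position']+Rt@T[:3,3], Rt@T[:3,:3]
    return P, -P['R'].T@P['t'], P['R'].T
def ray(name,uv,z,s=None):
    P,c,W=ext(name,s); uv=np.atleast_2d(np.array(uv,float))
    d=np.c_[(uv[:,0]-P['cx'])/P['fx'],(uv[:,1]-P['cy'])/P['fy'],np.ones(len(uv))]@W.T
    return c+d*((z-c[2])/d[:,2])[:,None]
def proj(name,X,s=None):
    P,c,W=ext(name,s); q=(np.atleast_2d(X)-c)@W
    return np.c_[P['fx']*q[:,0]/q[:,2]+P['cx'],P['fy']*q[:,1]/q[:,2]+P['cy']]
def shot(name,tag):
    s=readout.get_state(); p,d=grab_frame(name); np.savez(f"pics/{tag}.npz",p=p,d=d,pos=s['position'],rot=s['eef_rot'])
    b=p[:,:,::-1].copy(); cv2.imwrite(f"pics/{tag}.png",b); return s,b,d
E
python3 - <<'E'
from h import *
s=readout.get_state()
print(ray("wrist",[[170,83]],.08,s), ray("wrist",[[187,84]],.038,s),ray("wrist",[[181,302]],.049,s),ray("wrist",[[309,190]],.012,s),ray("wrist",[[240,255],[243,298],[172,262]],.012,s))
print(ray("scene",[[306,263]],.049),ray("scene",[[336,280],[274,285],[302,299],[340,266]],.012),ray("scene",[[226,201]],.071))
a=cv2.imread("pics/side0.png"); 
print(proj("side",[[0.5,-.15,.05],[.5,.17,.05]]))
E
```

```text
[[0.56502257 0.08927794 0.08      ]] [[0.5711807  0.09004637 0.038     ]] [[ 0.54551437 -0.1827238   0.049     ]] [[ 0.71382249 -0.03845979  0.012     ]] [[ 0.62240465 -0.13381563  0.012     ]
 [ 0.62541205 -0.20522857  0.012     ]
 [ 0.5263664  -0.14505339  0.012     ]]
[[ 0.54278856 -0.188278    0.049     ]] [[ 0.58596075 -0.23069435  0.012     ]
 [ 0.48377822 -0.16472183  0.012     ]
 [ 0.49741565 -0.22409922  0.012     ]
 [ 0.62624453 -0.20881266  0.012     ]] [[0.54732789 0.07062751 0.071     ]]
[[326.31323548 170.86246076]
 [244.82240427 253.04727772]]
```

View pics/side0.png

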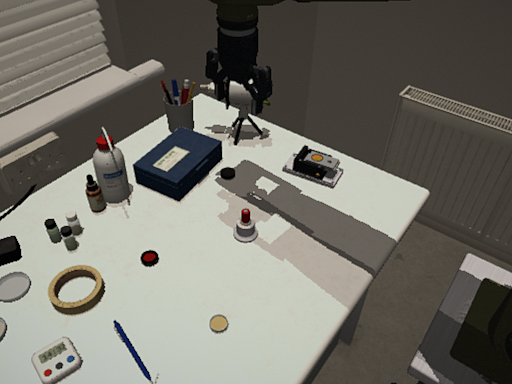

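The side view shows the same layout, stage at (316,162) and pin stand at (245,230). Next I'll move over the stage so the wrist camera sees it.

Emit:
play_rows(
  rows=[-17, 41, 4, 0, -1, -17, 41, 4, 0, -1, -17, 41, 4, 0, -1, -17, 41, 4, 0, -1, -17, 41, 4, 0, -1, -15, 40, 4, 0, -1, 0, 0, 0, 0, -1, 0, 0, 0, 0, -1],
)

```text
t: 0.95
position: [0.5495, -0.2456, 0.2026]
eef_rot: [-179.9, 0.0, -0.1]
ft_force: [-0.2, 0.4, 0.2]
grip_width: 1.002
```

Run:
```python
from h import *
s,b,d=shot("wrist","w1"); print(s['position'],s['eef_rot'],s['ft_force'])
q=proj("wrist",[[.55,-.18,.04]],s)[0]; print(q)
u,v=int(q[0]),int(q[1]); u0=max(0,u-130);v0=max(0,v-98); print(u0,v0)
cv2.imwrite("pics/w1c.png",cv2.resize(b[v0:v0+195,u0:u0+260],None,fx=3,fy=3,interpolation=cv2.INTER_CUBIC))
```

```text
[ 0.54947534 -0.24557328  0.20257825] [-1.79948835e+02  3.09231823e-02 -1.24091353e-01] [-0.23448223  0.44094193  0.1694984 ]
[259.662179   108.47853393]
129 10
```

View pics/w1c.png

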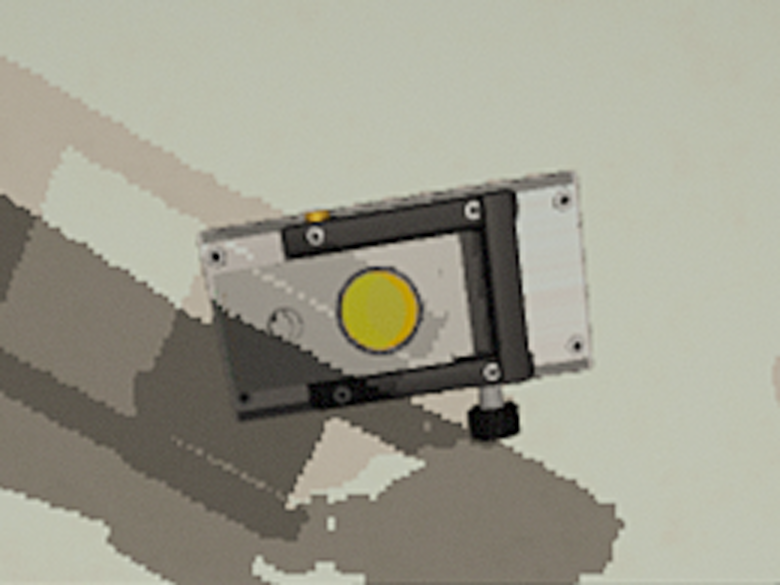

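The crop (offset 129,10, scale 3) shows the stage yawed about +9°. The rail screws are at (316,235), (474,210), (343,395) and (491,372). The amber hole is at (285,325), the amber rear edge is about x=466, and the stop bar lies around (495-525, 190-385).

Run:
```python
from h import *
z=np.load("pics/w1.npz"); s=dict(position=z['pos'],eef_rot=z['rot'])
f=lambda l,h: ray("wrist",np.array(l)/3+[129,10],h,s)[:,:2]
sc=f([[316,235],[474,210],[343,395],[491,372]],.046)
pl=f([[208,242],[572,180],[590,362],[243,412]],.012)
hole=f([[285,325]],.049)[0]; rear=f([[462,240],[476,352]],.049); stop=f([[487,195],[510,383]],.052)
yaw=np.arctan2(*((sc[1]+sc[3]-sc[0]-sc[2])[::-1])); yp=np.arctan2(*((pl[1]+pl[2]-pl[0]-pl[3])[::-1]))
print(np.degrees([yaw,yp]))
c=pl.mean(0); print("centre",c, np.linalg.norm(pl-np.roll(pl,1,0),axis=1))
ex=np.array([np.cos(yaw),np.sin(yaw)]); ey=np.array([-ex[1],ex[0]])
for n,q in dict(sc=sc,pl=pl,hole=hole,rear=rear,stop=stop).items():
    q=np.atleast_2d(q); print(n,np.round(np.c_[(q-c)@ex,(q-c)@ey]*1000,1).tolist(), q.round(4).tolist())
# front edges from depth: points between z .03-.055
```

```text
[8.50465187 8.49393384]
centre [ 0.55375565 -0.18331352] [0.06305454 0.13331917 0.06517413 0.13422979]
sc [[-25.0, 26.7], [27.2, 26.5], [-24.9, -26.2], [26.6, -26.1]] [[0.5251, -0.1606], [0.5767, -0.1531], [0.533, -0.2129], [0.5839, -0.2052]]
pl [[-67.0, 31.5], [66.3, 32.6], [67.4, -32.6], [-66.8, -31.5]] [[0.4829, -0.162], [0.6145, -0.1413], [0.6253, -0.2056], [0.4924, -0.2244]]
hole [[-40.0, 0.1]] [[0.5142, -0.1891]]
rear [[21.9, 17.9], [22.1, -18.3]] [[0.5728, -0.1624], [0.5783, -0.1981]]
stop [[31.2, 30.1], [31.9, -29.9]] [[0.5802, -0.1489], [0.5898, -0.2082]]
```

Run:
```python
from h import *
z=np.load("pics/w1.npz"); s=dict(position=z['pos'],eef_rot=z['rot'])
P,c,W=ext("wrist",s); D=z['d']
v,u=np.mgrid[0:384,0:512]
X=c+(np.stack([(u-P['cx'])/P['fx'],(v-P['cy'])/P['fy'],np.ones_like(D)],-1)*D[...,None])@W.T
a=np.radians(8.5); o=np.array([.5538,-.1833]); q=X[...,:2]-o
sx=(q@[np.cos(a),np.sin(a)])*1000; sy=(q@[-np.sin(a),np.cos(a)])*1000
for y0 in (-12,12):
    m=(abs(sy-y0)<4)&(D>0); r=[]
    for x in range(-78,80,2):
        k=m&(abs(sx-x)<1)
        if k.any(): r.append((x,round(np.median(X[k][:,2])*1000,1)))
    print(y0,r)
# enlarged contrast-stretched crop of stage
p=z['p'][:,:,::-1][60:160,190:330].astype(float)
g=np.clip((p/255)**.5*255,0,255).astype(np.uint8)
cv2.imwrite("pics/w1d.png",cv2.resize(g,None,fx=5.6,fy=5.6,interpolation=cv2.INTER_CUBIC))
```

```text
-12 [(-78, np.float64(0.1)), (-76, np.float64(0.5)), (-74, np.float64(0.1)), (-72, np.float64(10.4)), (-70, np.float64(12.2)), (-62, np.float64(43.8)), (-60, np.float64(44.5)), (-58, np.float64(49.4)), (-56, np.float64(48.8)), (-54, np.float64(48.8)), (-52, np.float64(48.6)), (-50, np.float64(49.0)), (-48, np.float64(49.1)), (-46, np.float64(48.7)), (-44, np.float64(49.1)), (-42, np.float64(48.9)), (-40, np.float64(48.8)), (-38, np.float64(48.7)), (-36, np.float64(48.9)), (-34, np.float64(48.7)), (-32, np.float64(48.7)), (-30, np.float64(49.1)), (-28, np.float64(48.8)), (-26, np.float64(49.1)), (-24, np.float64(49.5)), (-22, np.float64(49.0)), (-20, np.float64(48.7)), (-18, np.float64(48.9)), (-16, np.float64(48.3)), (-14, np.float64(48.4)), (-12, np.float64(48.3)), (-10, np.float64(48.0)), (-8, np.float64(48.2)), (-6, np.float64(48.1)), (-4, np.float64(48.7)), (-2, np.float64(48.6)), (0, np.float64(48.8)), (2, np.float64(48.8)), (4, np.float64(48.8)), (6, np.float64(49.1)), (8, np.float64(49.1)), (10, np.float64(49.0)), (12, np.float64(48.9)), (14, np.float64(39.3)), (16, np.float64
[... 1831 characters left out ...]
8.9)), (18, np.float64(38.8)), (20, np.float64(39.2)), (22, np.float64(33.4)), (24, np.float64(33.5)), (26, np.float64(34.1)), (28, np.float64(44.6)), (30, np.float64(52.0)), (32, np.float64(51.8)), (34, np.float64(52.0)), (36, np.float64(52.1)), (38, np.float64(51.4)), (44, np.float64(12.4)), (46, np.float64(11.7)), (48, np.float64(12.2)), (50, np.float64(12.0)), (52, np.float64(11.6)), (54, np.float64(12.4)), (56, np.float64(12.2)), (58, np.float64(11.2)), (60, np.float64(11.9)), (62, np.float64(12.2)), (64, np.float64(11.6)), (66, np.float64(11.9)), (68, np.float64(11.3)), (70, np.float64(0.3)), (72, np.float64(0.1)), (74, np.float64(-0.4)), (76, np.float64(-0.2)), (78, np.float64(-0.3))]
```

View pics/w1d.png

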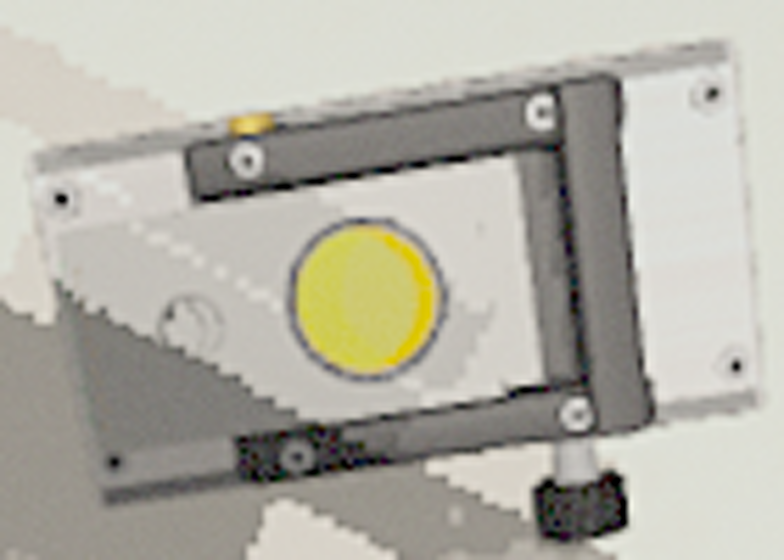

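The depth profile gives the stage centre at (0.5538,-0.1833) with yaw 8.5°. In stage x (mm) the fronts are green -64 and amber -59, the rears are amber +13 and blue +21, and the stop is near +28.5. The carriage therefore sits about -7.5 and the frames should be home with fronts near -43.5. I'll close the hand, turn it so tool y = -stage x, and go in front of the stack.

Emit:
play_rows(
  rows=[0, 0, 0, 0.142, 1, 0, 0, 0, 0.142, 1, 0, 0, 0, 0.142, 1, 0, 0, 0, 0.142, 1, 0, 0, 0, 0.142, 1, 0, 0, 0, 0.142, 1, 0, 0, 0, 0.142, 1, 0, 0, 0, 0.142, 1, 0, 0, 0, 0.142, 1, 0, 0, 0, 0.142, 1, 0, 0, 0, 0, 1, 0, 0, 0, 0, 1],
  newtons=40,
)

```text
t: 2.2
position: [0.5505, -0.2439, 0.2031]
eef_rot: [-180.0, 0.0, -81.1]
ft_force: [-0.6, 0.0, 1.0]
grip_width: 0.0
```

Emit:
play_rows(
  rows=[-20, 24, 30, 0, 1, -20, 24, 30, 0, 1, -21, 24.6, 30, 0, 1, 0, 0, 0, 0, 1, 0, 0, 0, 0, 1, 0, 0, 0, 0, 1],
)

```text
t: 2.8
position: [0.4709, -0.1964, 0.115]
eef_rot: [-179.8, -0.1, -81.3]
ft_force: [1.0, 0.8, 0.8]
grip_width: -0.002
```

```bash
cat >> h.py <<'E'
def stage(p):
    a=np.radians(8.5); q=np.asarray(p)[...,:2]-[.5538,-.1833]
    return np.stack([q@[np.cos(a),np.sin(a)],q@[-np.sin(a),np.cos(a)]],-1)*1000
def fstage(s):
    a=np.radians(8.5); f=s['ft_force']; return np.array([f[0]*np.cos(a)+f[1]*np.sin(a),-f[0]*np.sin(a)+f[1]*np.cos(a),f[2]])
def st():
    s=readout.get_state(); print('t',round(s['t'],2),'stage',stage(s['position']).round(1),'z',round(s['position'][2]*1000,1),'rot',s['eef_rot'].round(2),'F',fstage(s).round(2),'w',round(s['grip_width'],3)); return s
E
python3 -c "from h import *; st()"
```

```text
t 2.8 stage [-83.9  -0.7] z 115.0 rot [-1.7982e+02 -1.3000e-01 -8.1280e+01] F [1.07 0.61 0.78] w -0.002
```

Emit:
play_rows(
  rows=[0, 2, 30, 0, 1, 0, 0, 30, 0, 1, 0, 0, 8, 0, 1, 0, 0, 0, 0, 1, 0, 0, 0, 0, 1],
)

```text
t: 3.3
position: [0.4688, -0.1969, 0.047]
eef_rot: [-179.9, -0.1, -81.3]
ft_force: [0.0, -0.3, 0.8]
grip_width: 0.002
```

Run:
```python
from h import *
st(); s,b,d=shot("wrist","w2"); s2,b2,_=shot("side","s2")
q=proj("side",[[.5,-.19,.05]])[0].astype(int); c=b2[q[1]-50:q[1]+50,q[0]-66:q[0]+67]
cv2.imwrite("pics/v2.png",np.hstack([cv2.resize(b,(400,300)),cv2.resize(c,(400,300),interpolation=cv2.INTER_CUBIC)]))
```

```text
t 3.3 stage [-86.1  -0.9] z 47.0 rot [-1.7986e+02 -1.1000e-01 -8.1350e+01] F [-0.01 -0.35  0.85] w 0.002
```

View pics/v2.png

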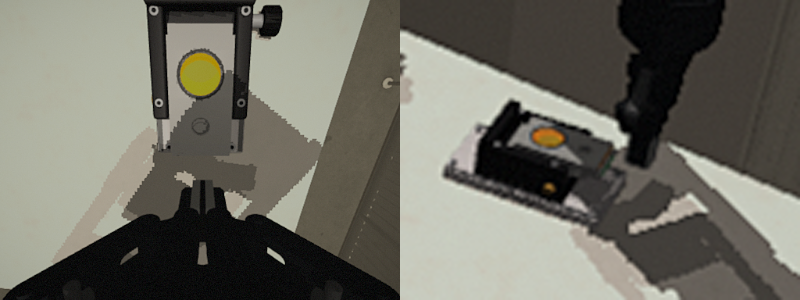

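In the wrist view the closed fingertips (203,185 of the left panel) stand just in front of the stack, on its centre line. Now the push, starting in coarse steps.

Emit:
play_rows(
  rows=[0, -2, 0, 0, 1, 0, -2, 0, 0, 1, 0, -2, 0, 0, 1, 0, -2, 0, 0, 1, 0, -2, 0, 0, 1, 0, -1.5, 0, 0, 1, 0, -1.5, 0, 0, 1, 0, -1.5, 0, 0, 1, 0, -1.5, 0, 0, 1, 0, -1.5, 0, 0, 1, 0, -1.5, 0, 0, 1, 0, 0, 0, 0, 1],
)

```text
t: 4.6
position: [0.486, -0.1931, 0.0451]
eef_rot: [-180.0, -0.0, -81.4]
ft_force: [-0.3, -0.4, 0.3]
grip_width: -0.001
```

```bash
python3 -c "from h import *; st()"
```

```text
t 4.6 stage [-68.5   0.4] z 45.1 rot [-180.     -0.    -81.35] F [-0.41 -0.39  0.26] w -0.001
```

Emit:
play_rows(
  rows=[0, -1, 0, 0, 1, 0, -1, 0, 0, 1, 0, -1, 0, 0, 1, 0, -1, 0, 0, 1, 0, -1, 0, 0, 1, 0, -1, 0, 0, 1, 0, -1, 0, 0, 1, 0, 0, 0, 0, 1],
)

```text
t: 5.4
position: [0.4929, -0.192, 0.045]
eef_rot: [-180.0, -0.0, -81.4]
ft_force: [0.2, 0.5, -0.1]
grip_width: 0.0
```

```bash
python3 -c "from h import *; st()"
```

```text
t 5.4 stage [-61.5   0.4] z 45.0 rot [-180.     -0.    -81.36] F [ 0.32  0.5  -0.14] w 0.0
```

Emit:
play_rows(
  rows=[0, -1, 0, 0, 1, 0, -1, 0, 0, 1, 0, -1, 0, 0, 1, 0, -1, 0, 0, 1, 0, 0, 0, 0, 1],
)

```text
t: 5.9
position: [0.4969, -0.1914, 0.0451]
eef_rot: [-180.0, -0.0, -81.4]
ft_force: [0.6, 0.2, 0.2]
grip_width: 0.001
```

Run:
```python
from h import *
st(); s,b,d=shot("wrist","w3"); st()
c=b[0:260,150:350]
P,o,W=ext("wrist",s); v,u=np.mgrid[0:384,0:512]
X=o+(np.stack([(u-P['cx'])/P['fx'],(v-P['cy'])/P['fy'],np.ones_like(d)],-1)*d[...,None])@W.T
q=stage(X); m=(abs(q[...,1]-12)<4)&(d>0)
print([(x,round(np.median(X[k][:,2])*1000)) for x in range(-70,44,2) if (k:=m&(abs(q[...,0]-x)<1)).any()])
cv2.imwrite("pics/v3.png",cv2.resize(c,None,fx=2.3,fy=2.3,interpolation=cv2.INTER_CUBIC))
```

```text
t 5.9 stage [-57.5   0.4] z 45.1 rot [-179.99   -0.    -81.36] F [0.65 0.08 0.18] w 0.001
t 5.95 stage [-57.6   0.4] z 45.0 rot [180.    -0.   -81.35] F [ 0.36 -0.24  0.77] w 0.0
[(-58, 48), (-56, 49), (-54, 49), (-52, 66), (-50, 68), (-48, 49), (-46, 100), (-44, 92), (-42, 128), (-40, 131), (-38, 144), (-36, 49), (-34, 49), (-32, 49), (-30, 49), (-28, 49), (-26, 49), (-24, 49), (-22, 49), (-20, 49), (-18, 49), (-16, 48), (-14, 48), (-12, 48), (-10, 48), (-8, 48), (-6, 48), (-4, 48), (-2, 48), (0, 49), (2, 49), (4, 49), (6, 49), (8, 49), (10, 49), (12, 49), (14, 39), (16, 39), (18, 39), (20, 39), (22, 34), (24, 34), (26, 34), (28, 38), (30, 52), (32, 52), (34, 52), (36, 52), (38, 52), (40, 50)]
```

View pics/v3.png

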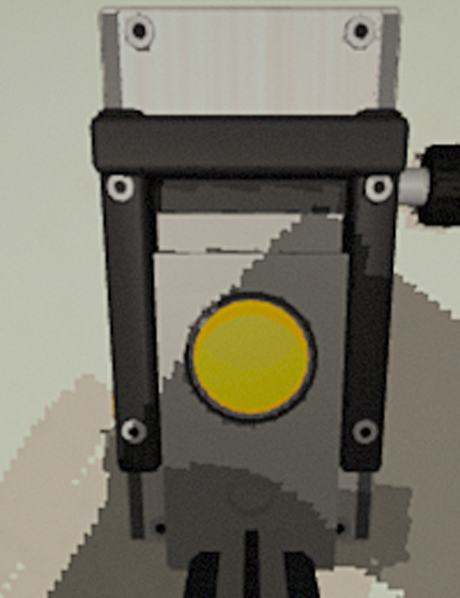

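Nothing has moved yet: the amber rear is still at +13 and blue at +21. I'll check where the fingers are from the two outer cameras.

Run:
```python
from h import *
o=[]
for n in ("scene","side"):
    s,b,d=shot(n,n+"4"); q=proj(n,[[.51,-.19,.05]])[0].astype(int); print(n,q, proj(n,[[s['position'][0],s['position'][1],.028],[s['position'][0],s['position'][1],.06]]))
    c=b[q[1]-38:q[1]+38,q[0]-50:q[0]+50]; c=(255*(c/255.)**.5).astype(np.uint8)
    o.append(cv2.resize(c,(400,304),interpolation=cv2.INTER_CUBIC))
cv2.imwrite("pics/v4.png",np.hstack(o))
```

```text
scene [294 270] [[289.37832303 282.86772091]
 [290.39966049 269.17458754]]
side [330 161] [[334.69051273 169.79529031]
 [336.53070573 159.60576789]]
```

View pics/v4.png

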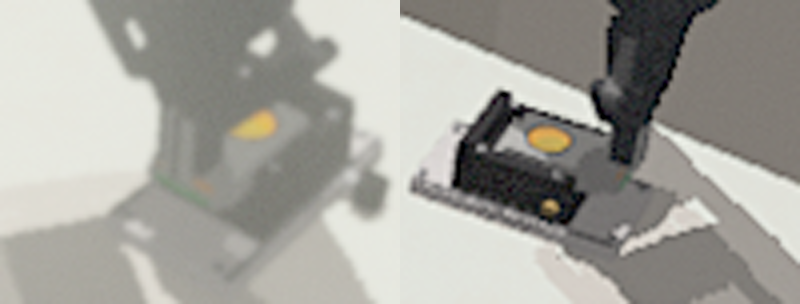

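Run:
```python
from h import *
for n,(u0,u1,v0,v1) in dict(scene=(284,308,255,290,),side=(322,348,140,178)).items():
    z=np.load(f"pics/{n}4.npz"); d=z['d']; P,o,W=ext(n); v,u=np.mgrid[v0:v1,u0:u1]; D=d[v0:v1,u0:u1]
    X=o+(np.stack([(u-P['cx'])/P['fx'],(v-P['cy'])/P['fy'],np.ones_like(D)],-1)*D[...,None])@W.T
    q=stage(X); print(n)
    for i in range(0,v1-v0,2): print(v0+i,' '.join(f"{a:.0f},{b:.0f},{h*1000:.0f}" for a,b,h in zip(q[i,::3,0],q[i,::3,1],X[i,::3,2])))
```

```text
scene
255 -72,7,97 -71,1,99 -69,-4,101 -71,-11,105 -69,-16,106 -62,-18,103 -61,-23,105 -71,-35,117
257 -72,6,92 -71,1,94 -69,-4,96 -72,-12,102 -68,-16,101 -66,-21,103 -71,-30,110 -70,-35,112
259 -66,10,83 -65,4,85 -74,-8,97 -71,-12,97 -66,-15,96 -70,-24,102 -72,-30,107 -72,-36,110
261 -66,10,79 -69,1,85 -71,-6,89 -71,-13,93 -66,-16,92 -72,-25,100 -71,-30,102 -71,-36,105
263 -65,10,73 -69,1,80 -70,-6,84 -65,-9,83 -64,-15,86 -70,-24,95 -69,-30,97 -10,0,46
265 -66,9,70 -70,-0,77 -70,-6,80 -66,-10,80 -63,-14,81 -54,-14,75 -20,-0,48 -16,-4,47
267 -66,9,66 -68,1,71 -70,-7,76 -66,-10,75 -64,-15,77 -51,-13,69 -26,-4,48 -21,-8,47
269 -66,9,61 -69,0,67 -71,-7,73 -67,-11,72 -63,-15,72 -51,-14,64 -30,-7,48 -26,-11,47
271 -68,7,59 -70,-1,64 -69,-7,67 -66,-11,68 -62,-15,67 -40,-7,49 -36,-11,49 -32,-15,49
273 -70,5,56 -70,-1,60 -69,-7,62 -66,-11,63 -60,-13,60 -44,-10,49 -40,-14,48 -36,-18,48
275 -62,10,44 -71,-2,56 -69,-7,58 -65,-11,58 -52,-9,48 -49,-14,49 -45,-17,48 -39,-20,47
277 -63,9,41 -62,3,43 -68,-7,53 -60,-8,48 -58,-13,50 -55,-17,50 -49,-20,48 -38,-20,41
279 -40,25,12 -64,2,40 -64,-4,44 -60
[... 1691 characters left out ...]
,65 -68,3,58 -55,-80,-4 -63,-81,-2
164 -29,20,48 -36,17,49 -41,10,46 -48,9,49 -57,14,56 -64,12,57 -51,-69,-5 -59,-71,-3 -66,-71,-0
166 -31,22,45 -38,23,48 -44,19,48 -51,15,48 -57,13,49 -61,-2,40 -55,-57,-2 -62,-61,-2 -69,-63,-0
168 -34,31,46 -38,19,39 -46,23,45 -53,22,47 -58,10,41 -55,-32,10 -58,-47,0 -65,-52,-1 -71,-58,-2
170 -35,33,41 -39,21,35 -47,21,38 -54,22,42 -61,20,43 -57,-25,9 -65,-23,14 -68,-45,-2 -75,-45,2
172 -35,31,34 -36,7,17 -40,-8,7 -48,-7,12 -54,-12,10 -61,-14,12 -67,-19,11 -70,-39,-2 -78,-38,1
174 -37,35,32 -37,9,13 -43,1,9 -50,1,12 -57,-3,11 -63,-11,8 -69,-13,9 -73,-30,-1 -79,-35,-3
176 -37,33,23 -40,14,11 -47,13,12 -53,8,11 -59,1,8 -66,-1,11 -70,-13,3 -76,-20,1 -83,-25,-1
```

Run:
```python
from h import *
T=camera_params("wrist")['T_tool_cam'];P=camera_params("wrist")
for t in ("w2","w3","wrist0"):
    z=np.load(f"pics/{t}.npz"); d=z['d']; v,u=np.mgrid[0:384,0:512]
    X=np.stack([(u-P['cx'])/P['fx'],(v-P['cy'])/P['fy'],np.ones_like(d)],-1)*d[...,None]
    X=(X@T[:3,:3].T+T[:3,3])*1000
    print(t,z['pos'].round(4) if 'pos' in z else '')
    for r in range(190,330,6):
        print(r,[tuple(X[r,c].round().astype(int)) for c in ((236,248,256,262,272) if t!="wrist0" else (150,160,355,370))])
```

```text
w2 [ 0.4688 -0.1969  0.047 ]
190 [(np.int64(-12), np.int64(-31), np.int64(-2)), (np.int64(-5), np.int64(-31), np.int64(-2)), (np.int64(-1), np.int64(-31), np.int64(-2)), (np.int64(2), np.int64(-30), np.int64(-1)), (np.int64(7), np.int64(-30), np.int64(-1))]
196 [(np.int64(-12), np.int64(-26), np.int64(3)), (np.int64(-6), np.int64(-26), np.int64(2)), (np.int64(-1), np.int64(-26), np.int64(3)), (np.int64(2), np.int64(-25), np.int64(4)), (np.int64(7), np.int64(-26), np.int64(2))]
202 [(np.int64(-16), np.int64(-6), np.int64(48)), (np.int64(-7), np.int64(-6), np.int64(47)), (np.int64(-2), np.int64(-6), np.int64(48)), (np.int64(2), np.int64(-6), np.int64(47)), (np.int64(10), np.int64(-6), np.int64(48))]
208 [(np.int64(-16), np.int64(-1), np.int64(47)), (np.int64(-7), np.int64(-2), np.int64(46)), (np.int64(-2), np.int64(-1), np.int64(48)), (np.int64(2), np.int64(-2), np.int64(46)), (np.int64(10), np.int64(-2), np.int64(47))]
214 [(np.int64(-16), np.int64(3), np.int64(46)), (np.int64(-8), np.int64(3), np.int64(46)), (np.int64(-2), np.int64(3), np.int64(46)), (np.int64(2), np.int64(3), np.int
[... 13821 characters left out ...]
, np.int64(12), np.int64(-41)), (np.int64(148), np.int64(236), np.int64(226)), (np.int64(34), np.int64(-16), np.int64(-74))]
316 [(np.int64(-31), np.int64(-16), np.int64(-77)), (np.int64(-133), np.int64(204), np.int64(176)), (np.int64(149), np.int64(247), np.int64(225)), (np.int64(32), np.int64(-16), np.int64(-77))]
322 [(np.int64(-31), np.int64(-16), np.int64(-79)), (np.int64(-27), np.int64(-17), np.int64(-80)), (np.int64(128), np.int64(208), np.int64(169)), (np.int64(32), np.int64(-16), np.int64(-80))]
328 [(np.int64(-29), np.int64(-18), np.int64(-83)), (np.int64(-27), np.int64(-17), np.int64(-82)), (np.int64(27), np.int64(-16), np.int64(-81)), (np.int64(31), np.int64(-16), np.int64(-82))]
```

Both cameras' depth agree that the shut fingertips are about 7 mm behind the TCP (tool z ≈ -7), not 17 mm ahead as documented. So the fingers passed 3 mm above the amber frame without touching it. I'll use the measured offset, back out, and lower with force checks.

Emit:
play_rows(
  rows=[0, 10, 0, 0, 1, 0, 10, 0, 0, 1, 0, 9, 0, 0, 1, 0, 0, 8, 0, 1, 0, 0, 8, 0, 1, 0, 0, 4, 0, 1, 0, 0, 3, 0, 1, 0, 0, 0, 0, 1, 0, 0, 0, 0, 1],
)

```text
t: 6.95
position: [0.4683, -0.1958, 0.022]
eef_rot: [180.0, 0.0, -81.3]
ft_force: [0.3, 0.3, 0.1]
grip_width: 0.0
```

```bash
cat >> h.py <<'E'
def cloud(name,tag):
    s,b,d=shot(name,tag); P,o,W=ext(name,s); v,u=np.mgrid[0:384,0:512]
    X=o+(np.stack([(u-P['cx'])/P['fx'],(v-P['cy'])/P['fy'],np.ones_like(d)],-1)*d[...,None])@W.T
    return s,b,d,X,stage(X)
def prof(tag,ys=(-14,14)):
    "rear end of stack: mean top heights per stage x, and the hole/edges"
    s,b,d,X,q=cloud("wrist",tag)
    for y in ys:
        m=(abs(q[...,1]-y)<4)&(d>0)
        print(y,' '.join(f"{x}:{np.median(X[k][:,2])*1000:.0f}" for x in list(range(-72,-38,2))+list(range(8,34)) if (k:=m&(abs(q[...,0]-x)<.6)).any()))
E
python3 - <<'E'
from h import *
st()
s,b,d,X,q=cloud("scene","s5")
m=(abs(q[...,1])<14)&(q[...,0]>-102)&(q[...,0]<-72)&(X[...,2]>.016)&(d>0)
print("lowest finger z", np.sort(X[m][:,2])[:12].round(4), "x", np.percentile(q[m][:,0],[2,98]))
E
```

```text
t 6.95 stage [-86.4   0.3] z 22.0 rot [ 1.800e+02  1.000e-02 -8.135e+01] F [0.3  0.25 0.11] w 0.0
lowest finger z [0.0262 0.0281 0.0283 0.029  0.0293 0.0294 0.0295 0.0297 0.0302 0.0307
 0.0307 0.0312] x [-101.3018981   -82.14939785]
```

Emit:
play_rows(
  rows=[0, -2, 0, 0, 1, 0, -2, 0, 0, 1, 0, -2, 0, 0, 1, 0, -2, 0, 0, 1, 0, -2, 0, 0, 1, 0, -1.5, 0, 0, 1, 0, -1.5, 0, 0, 1, 0, -1.5, 0, 0, 1, 0, -1.5, 0, 0, 1, 0, -1.5, 0, 0, 1, 0, -1.5, 0, 0, 1, 0, -1, 0, 0, 1],
)

```text
t: 8.2
position: [0.488, -0.1928, 0.022]
eef_rot: [-180.0, -0.0, -81.4]
ft_force: [-1.4, -0.3, 1.0]
grip_width: -0.001
```

Emit:
play_rows(
  rows=[0, -1, 0, 0, 1, 0, -1, 0, 0, 1, 0, -1, 0, 0, 1, 0, -1, 0, 0, 1, 0, -1, 0, 0, 1, 0, 0, 0, 0, 1],
)

```text
t: 8.8
position: [0.493, -0.192, 0.0221]
eef_rot: [-180.0, -0.0, -81.4]
ft_force: [1.1, -0.2, 0.2]
grip_width: 0.001
```

```bash
python3 -c "
from h import *
st(); prof('w6')"
```

```text
t 8.8 stage [-61.4   0.4] z 22.1 rot [-1.7998e+02 -1.0000e-02 -8.1360e+01] F [ 1.01 -0.39  0.16] w 0.001
-14 -70:12 -68:12 -56:57 -54:70 -50:77 -48:108 -46:106 -44:109 -42:121 -40:49 8:49 9:49 10:49 11:49 12:49 13:49 14:49 15:49 16:49 17:49 18:49 19:49 20:49 21:49 22:49 23:49 24:49 25:49 26:34 27:34 28:40 29:51 30:52 31:52 32:52 33:52
14 -72:10 -70:12 -68:12 -56:46 -54:57 -50:77 -48:73 -46:104 -44:109 -42:121 -40:49 8:49 9:49 10:49 11:49 12:49 13:49 14:49 15:49 16:49 17:49 18:49 19:49 20:49 21:49 22:49 23:49 24:49 25:49 26:34 27:34 28:41 29:51 30:52 31:52 32:52 33:52
```

All three rears now move together at +25.5, and the stop is at about +28. I'll feel for it in small steps.

Emit:
play_rows(
  rows=[0, -0.5, 0, 0, 1, 0, -0.5, 0, 0, 1, 0, -0.5, 0, 0, 1, 0, 0, 0, 0, 1],
)

```text
t: 9.25
position: [0.4943, -0.1918, 0.022]
eef_rot: [180.0, 0.0, -81.4]
ft_force: [-1.0, -0.5, 0.5]
grip_width: 0.002
```

Emit:
play_rows(
  rows=[0, -0.4, 0, 0, 1, 0, 0, 0, 0, 1],
)

```text
t: 9.45
position: [0.4947, -0.1917, 0.0221]
eef_rot: [-180.0, -0.0, -81.4]
ft_force: [-2.0, -0.6, 0.7]
grip_width: -0.001
```

Emit:
play_rows(
  rows=[0, -0.4, 0, 0, 1, 0, 0, 0, 0, 1],
)

```text
t: 9.65
position: [0.4951, -0.1917, 0.022]
eef_rot: [-180.0, -0.0, -81.4]
ft_force: [-0.5, -0.3, -0.0]
grip_width: 0.002
```

```bash
python3 -c "
from h import *
st(); prof('w7')"
```

```text
t 9.65 stage [-59.3   0.4] z 22.0 rot [-179.99   -0.    -81.36] F [-0.59 -0.2  -0.04] w 0.002
-14 -70:11 -68:11 -66:12 -54:66 -52:67 -48:77 -44:104 -42:108 -40:120 8:49 9:49 10:49 11:49 12:49 13:49 14:49 15:49 16:49 17:49 18:49 19:49 20:49 21:49 22:49 23:49 24:49 25:49 26:49 27:48 28:46 29:51 30:52 31:52 32:52 33:52
14 -70:12 -68:12 -66:12 -54:54 -52:56 -48:77 -46:72 -44:104 -42:109 -40:121 8:48 9:49 10:49 11:49 12:49 13:49 14:49 15:49 16:49 17:49 18:49 19:49 20:49 21:49 22:49 23:49 24:49 25:49 26:49 27:49 28:42 29:51 30:52 31:52 32:52 33:52
```

Near the stop now, so I'll continue in 0.3 mm steps and watch the force.

Emit:
play_rows(
  rows=[0, -0.3, 0, 0, 1, 0, 0, 0, 0, 1],
)

```text
t: 9.9
position: [0.4953, -0.1916, 0.022]
eef_rot: [180.0, 0.0, -81.4]
ft_force: [-1.5, 0.7, 1.0]
grip_width: 0.001
```

Emit:
play_rows(
  rows=[0, -0.3, 0, 0, 1, 0, 0, 0, 0, 1],
)

```text
t: 10.1
position: [0.4957, -0.1916, 0.022]
eef_rot: [-180.0, -0.0, -81.4]
ft_force: [-1.7, 0.6, 1.4]
grip_width: -0.003
```

Emit:
play_rows(
  rows=[0, -0.3, 0, 0, 1, 0, 0, 0, 0, 1],
)

```text
t: 10.3
position: [0.496, -0.1915, 0.022]
eef_rot: [-180.0, 0.0, -81.4]
ft_force: [0.0, -0.1, 0.4]
grip_width: 0.001
```

Emit:
play_rows(
  rows=[0, -0.3, 0, 0, 1, 0, 0, 0, 0, 1],
)

```text
t: 10.5
position: [0.4963, -0.1915, 0.022]
eef_rot: [-180.0, -0.0, -81.4]
ft_force: [-1.1, -0.3, 0.5]
grip_width: 0.001
```

Emit:
play_rows(
  rows=[0, -0.3, 0, 0, 1, 0, 0, 0, 0, 1],
)

```text
t: 10.7
position: [0.4965, -0.1915, 0.022]
eef_rot: [180.0, 0.0, -81.4]
ft_force: [-0.8, -0.1, 0.9]
grip_width: -0.002
```

```bash
python3 -c "
from h import *
st(); prof('w8',(14,))"
```

```text
t 10.7 stage [-57.9   0.4] z 22.0 rot [179.99   0.   -81.36] F [-0.85  0.06  0.85] w -0.002
14 -70:12 -68:11 -66:12 -64:12 -52:51 -50:72 -48:79 -46:78 -44:99 -42:106 -40:116 8:48 9:48 10:48 11:49 12:48 13:49 14:49 15:49 16:49 17:49 18:49 19:49 20:49 21:49 22:49 23:49 24:49 25:49 26:49 27:49 28:49 29:51 30:52 31:52 32:52 33:52
```

Emit:
play_rows(
  rows=[0, -0.3, 0, 0, 1, 0, 0, 0, 0, 1],
)

```text
t: 10.95
position: [0.4969, -0.1914, 0.022]
eef_rot: [-180.0, -0.0, -81.4]
ft_force: [-1.6, 0.1, 1.8]
grip_width: -0.002
```

Emit:
play_rows(
  rows=[0, -0.3, 0, 0, 1, 0, 0, 0, 0, 1],
)

```text
t: 11.15
position: [0.4972, -0.1913, 0.022]
eef_rot: [-180.0, -0.0, -81.4]
ft_force: [-1.0, -0.1, 1.5]
grip_width: 0.002
```

```bash
python3 -c "
from h import *
st(); prof('w9',(14,))"
```

```text
t 11.15 stage [-57.2   0.4] z 22.0 rot [-179.99   -0.    -81.36] F [-0.97  0.05  1.5 ] w 0.002
14 -68:12 -66:12 -64:12 -52:73 -50:55 -46:77 -44:49 -42:103 -40:108 8:48 9:48 10:49 11:49 12:49 13:49 14:49 15:49 16:49 17:49 18:49 19:49 20:49 21:49 22:49 23:49 24:49 25:49 26:49 27:49 28:49 29:51 30:52 31:52 32:52 33:52
```

Emit:
play_rows(
  rows=[0, -0.3, 0, 0, 1, 0, 0, 0, 0, 1],
)

```text
t: 11.4
position: [0.4975, -0.1913, 0.022]
eef_rot: [-180.0, -0.0, -81.4]
ft_force: [-1.8, 0.1, 2.2]
grip_width: -0.003
```

Emit:
play_rows(
  rows=[0, -0.3, 0, 0, 1, 0, 0, 0, 0, 1],
)

```text
t: 11.6
position: [0.4978, -0.1913, 0.022]
eef_rot: [-180.0, -0.0, -81.4]
ft_force: [-2.0, 0.5, 0.8]
grip_width: -0.0
```

```bash
cat >> h.py <<'E'
def gap(tag):
    "centre line across frame rear and stop: edges in stage mm at column band"
    z=np.load(f"pics/{tag}.npz"); s=dict(position=z['pos'],eef_rot=z['rot']); a=np.radians(8.5)
    x=np.arange(15,75,.25); g=cv2.cvtColor(z['p'],cv2.COLOR_RGB2GRAY).astype(np.float32); out=[]
    for y in np.arange(8,17,1.):
        w=np.c_[.5538+(x*np.cos(a)-y*np.sin(a))/1000,-.1833+(x*np.sin(a)+y*np.cos(a))/1000,np.full(len(x),.049)]
        uv=proj("wrist",w,s).astype(np.float32); out.append(cv2.remap(g,uv[None,:,0],uv[None,:,1],cv2.INTER_LINEAR)[0])
    return x,np.mean(out,0)
E
python3 - <<'E'
from h import *
st(); prof('w10',(14,))
for t in ('w6','w7','w8','w9','w10'):
    x,g=gap(t); print(t,' '.join(f"{v:.0f}" for v in g[40:120:2]))
    gr=np.gradient(cv2.GaussianBlur(g[None],(1,1),0)[0]); i=np.argmax(gr*(x>34)*(x<50)); j=np.argmin(gr*(x<33)); print(' frame rear',x[j],'stop back edge',x[i])
E
```

```text
t 11.6 stage [-56.6   0.4] z 22.0 rot [-179.99   -0.    -81.36] F [-1.92  0.81  0.77] w -0.0
14 -68:12 -66:12 -64:13 -50:53 -46:77 -44:77 -42:50 -40:106 8:48 9:49 10:49 11:48 12:49 13:49 14:49 15:49 16:49 17:49 18:49 19:49 20:49 21:49 22:49 23:49 24:49 25:49 26:49 27:49 28:49 29:51 30:52 31:52 32:52 33:52
w6 125 52 51 50 43 16 11 10 18 27 37 51 58 58 57 56 55 54 53 53 51 50 49 49 48 48 46 37 21 82 181 183 182 182 182 182 182 182 182 182
 frame rear 25.0 stop back edge 39.5
w7 171 171 171 176 146 40 6 11 20 29 41 53 58 59 56 57 55 54 54 54 53 51 51 50 50 50 48 40 24 101 194 185 184 184 184 184 184 184 184 184
 frame rear 27.25 stop back edge 39.5
w8 172 171 172 171 171 173 173 89 17 29 41 55 60 57 57 56 55 54 55 54 52 51 52 52 50 51 49 37 22 79 190 186 186 185 185 185 185 185 185 185
 frame rear 28.5 stop back edge 39.5
w9 172 172 172 172 172 173 174 82 17 30 40 55 59 58 57 56 56 55 54 54 53 52 52 52 52 50 48 38 18 109 189 187 186 186 186 186 186 185 185 185
 frame rear 28.5 stop back edge 39.5
w10 173 173 173 172 172 174 167 75 9 29 39 55 60 58 58 56 57 56 54 55 54 52 52 52 52 51 48 38 21 101 195 188 187 187 186 187 186 186 186 186
 frame rear 28.5 stop back edge 39.5
```

The amber rear has stayed at 28.5 while the TCP advanced 1.3 mm and the force began to rise; the stop hasn't moved. That looks like contact, so I'll press a little more to confirm.

Emit:
play_rows(
  rows=[0, -0.4, 0, 0, 1, 0, 0, 0, 0, 1],
)

```text
t: 11.85
position: [0.4982, -0.1912, 0.022]
eef_rot: [-180.0, -0.0, -81.4]
ft_force: [-1.1, -0.5, 0.7]
grip_width: -0.003
```

Emit:
play_rows(
  rows=[0, -0.4, 0, 0, 1, 0, 0, 0, 0, 1],
)

```text
t: 12.05
position: [0.4986, -0.1911, 0.022]
eef_rot: [-180.0, -0.0, -81.4]
ft_force: [-1.9, -0.3, -0.1]
grip_width: 0.002
```

Run:
```python
from h import *
st(); shot("wrist",'w11')
x,g=gap('w11'); gr=np.gradient(g); print('rear',x[np.argmin(gr*(x<33))],'stop back',x[np.argmax(gr*(x>34)*(x<50))])
for n in ("scene","side"): 
    s,b,d,X,q=cloud(n,n+"11"); 
    m=(X[...,2]>.035)&(X[...,2]<.0485)&(q[...,0]<-40)&(q[...,0]>-75)&(abs(q[...,1])>12)&(abs(q[...,1])<19)&(d>0)
    for lo in (.035,.039,.044): k=m&(X[...,2]>lo)&(X[...,2]<lo+.004); print(n,lo,k.sum(),np.percentile(q[k][:,0],[10,50,90]).round(1) if k.any() else '')
```

```text
t 12.05 stage [-55.8   0.4] z 22.0 rot [-179.99   -0.    -81.36] F [-1.9  -0.05 -0.13] w 0.002
rear 28.5 stop back 39.5
scene 0.035 14 [-60.2 -49.3 -45.4]
scene 0.039 10 [-62.7 -50.4 -45.3]
scene 0.044 16 [-63.1 -50.8 -43. ]
side 0.035 8 [-60.9 -54.3 -44.3]
side 0.039 8 [-59.2 -50.8 -42.4]
side 0.044 12 [-61.7 -56.  -48.9]
```

The explanation that fits is that amber rode on the green frame. Green was 5 mm further out and has about 2-3 mm still to go (fingers' face = TCP+11). I'll continue gently.

Emit:
play_rows(
  rows=[0, -0.5, 0, 0, 1, 0, -0.5, 0, 0, 1, 0, 0, 0, 0, 1],
)

```text
t: 12.5
position: [0.4996, -0.191, 0.022]
eef_rot: [-180.0, -0.0, -81.4]
ft_force: [-1.2, -0.3, 1.2]
grip_width: -0.006
```

Emit:
play_rows(
  rows=[0, -0.3, 0, 0, 1, 0, 0, 0, 0, 1],
)

```text
t: 12.7
position: [0.4998, -0.1909, 0.022]
eef_rot: [180.0, 0.0, -81.4]
ft_force: [-1.1, -0.1, 0.8]
grip_width: 0.001
```

Emit:
play_rows(
  rows=[0, -0.3, 0, 0, 1, 0, 0, 0, 0, 1],
)

```text
t: 12.9
position: [0.5001, -0.1909, 0.022]
eef_rot: [180.0, -0.0, -81.4]
ft_force: [-1.6, 0.3, 1.4]
grip_width: 0.001
```

Emit:
play_rows(
  rows=[0, -0.3, 0, 0, 1, 0, 0, 0, 0, 1],
)

```text
t: 13.1
position: [0.5001, -0.1909, 0.022]
eef_rot: [180.0, 0.0, -81.4]
ft_force: [-4.0, -0.0, 2.4]
grip_width: -0.0
```

The TCP has stopped advancing at stage -54 and the force jumped to 4 N, as predicted for home. One more slight press, then check.

Emit:
play_rows(
  rows=[0, -0.2, 0, 0, 1, 0, 0, 0, 0, 1],
)

```text
t: 13.3
position: [0.5001, -0.1909, 0.022]
eef_rot: [179.9, 0.0, -81.4]
ft_force: [-4.7, 0.1, 3.8]
grip_width: -0.004
```

Run:
```python
from h import *
st(); shot("wrist",'w12')
x,g=gap('w12'); gr=np.gradient(g); print('rear',x[np.argmin(gr*(x<33))],'stop back',x[np.argmax(gr*(x>34)*(x<50))])
```

```text
t 13.3 stage [-54.2   0.4] z 22.0 rot [ 1.7993e+02  1.0000e-02 -8.1350e+01] F [-4.67  0.75  3.75] w -0.004
rear 28.5 stop back 39.5
```

Emit:
play_rows(
  rows=[0, 3, 0, 0, 1, 0, 15, 0, 0, 1, 0, 17, -10, 0, 1, 0, 0, -30, 0, 0, 0, 0, -30, 0, -1, 0, 0, -30, 0, -1, 0, 0, 0, 0, -1, 0, 0, 0, 0, -1],
)

```text
t: 14.15
position: [0.4659, -0.1963, 0.1226]
eef_rot: [-179.9, -0.1, -81.4]
ft_force: [0.4, -0.6, -1.4]
grip_width: 0.847
```

Run:
```python
from h import *
st(); s,b,d,X,q=cloud("wrist",'w13')
h=[.5538-.0254*np.cos(np.radians(8.5)),-.1833-.0254*np.sin(np.radians(8.5)),.049]; u,v=proj("wrist",[h],s)[0]; print(h,u,v)
s2,c2,_=shot("scene","s13"); w=proj("scene",[h])[0].astype(int)
u0,v0=int(u)-50,int(v)-38; print(u0,v0, w-[35,26])
a=cv2.resize(b[v0:v0+75,u0:u0+100],(560,420),interpolation=cv2.INTER_CUBIC); e=cv2.resize(c2[w[1]-26:w[1]+26,w[0]-35:w[0]+35],(560,420),interpolation=cv2.INTER_CUBIC)
cv2.imwrite("pics/v13.png",cv2.resize((255*(np.hstack([a,e])/255.)**.6).astype(np.uint8),(800,300)))
```

```text
t 14.15 stage [-88.8   0.1] z 122.6 rot [-1.7989e+02 -6.0000e-02 -8.1370e+01] F [ 0.31 -0.69 -1.39] w 0.847
[np.float64(0.5286789970706073), np.float64(-0.1870543590426921), 0.049] 258.79174918441595 116.18214814402859
208 78 [265 239]
```

View pics/v13.png

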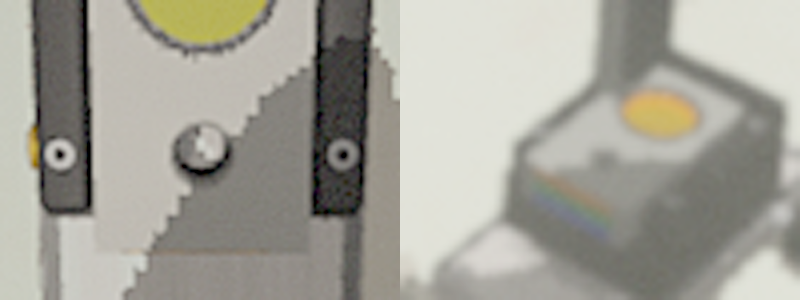

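The hole (wrist px 258.3,115.8) lands within about 0.5 px of the prediction, and the scene crop shows the amber, green and blue marks flush. The frames are home. Next I'll go and look at the pin.

Emit:
play_rows(
  rows=[-30, -8, -15, 0, -1, -46, -13, -15, 0, -1, -46, -13, -10, 0, -1, -46, -13, -10, 0, -1, -46, -13, -10, 0, -1, -40, -10, 0, 0, -1, -24, -6, 0, 0, -1, 0, 0, 0, 0, -1, 0, 0, 0, 0, -1, 0, 0, 0, 0, -1],
)

```text
t: 15.25
position: [0.4988, 0.0891, 0.1809]
eef_rot: [179.9, -0.0, -81.4]
ft_force: [-0.2, 0.4, -0.0]
grip_width: 0.999
```

Run:
```python
from h import *
z=np.load("pics/w13.npz"); s0=dict(position=z['pos'],eef_rot=z['rot']); print("hole",ray("wrist",[[258.25,115.75]],.049,s0))
st(); s,b,d,X,q=cloud("wrist",'w14')
hsv=cv2.cvtColor(b,cv2.COLOR_BGR2HSV); m=((hsv[...,0]<9)|(hsv[...,0]>171))&(hsv[...,1]>130)&(hsv[...,2]>60)
n,l,stt,cen=cv2.connectedComponentsWithStats(m.astype(np.uint8)); 
for i in range(1,n):
    if stt[i,4]>40: k=l==i; print(stt[i],cen[i],np.median(X[k],0),X[k].min(0),X[k].max(0))
near=np.linalg.norm(X[...,:2]-[.568,.09],axis=-1)<.05
for lo,hi in ((.068,.074),(.036,.0425)):
    k=near&(X[...,2]>lo)&(X[...,2]<hi)&(d>0); 
    if k.any(): c,r=cv2.minEnclosingCircle((X[k][:,:2]*1000).astype(np.float32)); print(lo,k.sum(),X[k].mean(0),c,r)
```

```text
hole [[ 0.52892489 -0.18661491  0.049     ]]
t 15.25 stage [-14.1 277.6] z 180.9 rot [ 1.7989e+02 -1.0000e-02 -8.1420e+01] F [-0.13  0.38 -0.04] w 0.999
[258 108  18  20 198] [266.90909091 117.35858586] [0.55949808 0.0909286  0.07072504] [0.55062963 0.08373561 0.05604514] [0.57521984 0.10034291 0.32743485]
0.068 333 [0.55776748 0.09144606 0.07068822] (557.5355834960938, 91.36454772949219) 8.923507690429688
0.036 985 [0.55856938 0.09189459 0.03809469] (557.5464477539062, 91.32574462890625) 19.96771812438965
```

The pin is at (0.5575, 0.0913) with radii matching the knob and stand; the target hole is at (0.5289,-0.1866). I'll move over the pin and descend.

Emit:
play_rows(
  rows=[2.6, -20, 20, 0, -1, 2, -20, 20, 0, -1, 2, -18.4, 20, 0, -1, 0, 0, 25, 0, -1, 0, 0, 25, 0, -1, 0, 0, 20, 0, -1, 0, 0, 10, 0, -1, 0, 0, 5, 0, -1, 0, 0, 0, 0, -1, 0, 0, 0, 0, -1],
)

```text
t: 16.3
position: [0.559, 0.0921, 0.0382]
eef_rot: [-179.9, -0.0, -81.4]
ft_force: [0.5, -0.5, -0.9]
grip_width: 0.998
```

Run:
```python
from h import *
s=st(); print(s['position'].round(4)); s,b,d=shot("wrist","w15"); s2,c,_=shot("side","s15"); u,v=proj("side",[[.5575,.0913,.06]])[0].astype(int)
cv2.imwrite("pics/v15.png",np.hstack([cv2.resize(b,(400,300)),cv2.resize(c[v-45:v+45,u-60:u+60],(400,300),interpolation=cv2.INTER_CUBIC)]))
```

```text
t 16.3 stage [ 45.8 271.6] z 38.2 rot [-1.7989e+02 -1.0000e-02 -8.1380e+01] F [ 0.38 -0.58 -0.91] w 0.998
[0.559  0.0921 0.0382]
```

View pics/v15.png

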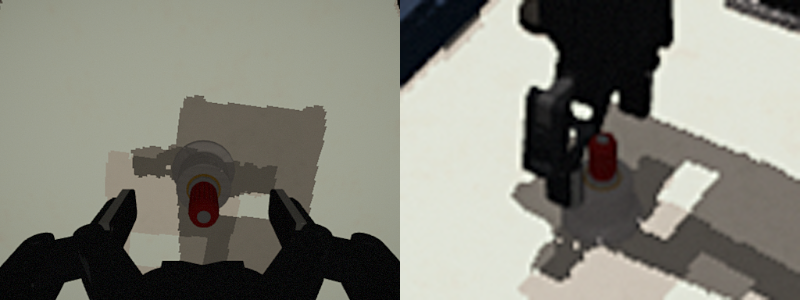

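The knob sits centred between the open jaws. Closing on it.

Emit:
play_rows(
  rows=[0.6, 1.5, 1, 0, -0.3, 0, 0, 0, 0, 0.2, 0, 0, 0, 0, 0.5, 0, 0, 0, 0, 1, 0, 0, 0, 0, 1, 0, 0, 0, 0, 1, 0, 0, 0, 0, 1, 0, 0, 0, 0, 1, 0, 0, 0, 0, 1],
  newtons=60,
)

```text
t: 17.3
position: [0.5572, 0.0916, 0.0366]
eef_rot: [-179.9, -0.0, -81.4]
ft_force: [-0.3, -1.0, 4.8]
grip_width: 0.186
```

```bash
python3 -c "
from h import *
s=st(); print(s['position'].round(4))"
```

```text
t 17.3 stage [ 44.  271.3] z 36.6 rot [-179.94   -0.    -81.36] F [-0.42 -0.95  4.85] w 0.186
[0.5572 0.0916 0.0366]
```

Emit:
play_rows(
  rows=[0, 0, -5, 0, 1, 0, 0, -15, 0, 1, 0, 0, -20, 0, 1, 0, 0, -20, 0, 1, 0, 0, -20, 0, 1, 0, 0, -10, 0, 1, 0, 0, 0, 0, 1, 0, 0, 0, 0, 1],
)

```text
t: 18.1
position: [0.5561, 0.0915, 0.1255]
eef_rot: [179.9, 0.0, -81.4]
ft_force: [-0.5, 1.1, -0.2]
grip_width: 0.185
```

```bash
cat > pin.py <<'E'
from h import *
def red(name,tag):
    s,b,d,X,q=cloud(name,tag); hsv=cv2.cvtColor(b,cv2.COLOR_BGR2HSV); p=s['position']
    m=((hsv[...,0]<9)|(hsv[...,0]>171))&(hsv[...,1]>120)&(hsv[...,2]>40)&(np.linalg.norm(X-(p+[0,0,.02]),axis=-1)<.05)&(d>0)
    return s,b,d,X,m
if __name__=="__main__":
    import sys
    s=st(); print(s['position'].round(4))
    for n in ("scene","side","wrist"):
        s,b,d,X,m=red(n,n+sys.argv[1]); print(n,m.sum(),X[m].mean(0).round(4) if m.any() else '',np.percentile(X[m][:,2],[1,99]).round(4) if m.any() else '')
        T=s['position']; k=(np.linalg.norm(X[...,:2]-T[:2],axis=-1)<.014)&(X[...,2]<T[2]+.004)&(X[...,2]>T[2]-.045)&(d>0)
        for lo in (-40,-30,-20,-10): kk=k&(X[...,2]>T[2]+lo/1e3)&(X[...,2]<T[2]+(lo+10)/1e3); print('  shank',lo,kk.sum(),((X[kk].mean(0)-T)*1e3).round(1) if kk.any() else '')
E
python3 pin.py 16
```

```text
t 18.1 stage [ 42.9 271.4] z 125.5 rot [ 1.7994e+02  1.0000e-02 -8.1360e+01] F [-0.33  1.13 -0.21] w 0.185
[0.5561 0.0915 0.1255]
scene 0  
  shank -40 0 
  shank -30 12 [ -1.2  -1.9 -25.9]
  shank -20 15 [ -1.6  -3.3 -14.9]
  shank -10 12 [-1.6 -3.3 -6.2]
side 0  
  shank -40 2 [  0.5   3.2 -31.6]
  shank -30 12 [  0.3   3.5 -25. ]
  shank -20 15 [ -0.1   4.6 -14.5]
  shank -10 1 [ 3.4  4.7 -9.8]
wrist 1287 [0.5612 0.092  0.153 ] [0.1307 0.1598]
  shank -40 0 
  shank -30 58 [  3.3   0.7 -24.9]
  shank -20 46 [  4.1   0.9 -17. ]
  shank -10 0
```

The pin is held upright (the shank is visible on the tool axis). Now over the stage hole, at the same height.

Emit:
play_rows(
  rows=[20, 5, 0, 0, 1, 40, 10, 0, 0, 1, 45, 12, 0, 0, 1, 45, 12, 0, 0, 1, 45, 12, 0, 0, 1, 40, 10, 0, 0, 1, 25, 6, 0, 0, 1, 11, 1.9, 0, 0, 1, 0, 0, 15, 0, 1, 0, 0, 0, 0, 1, 0, 0, 0, 0, 1],
)

```text
t: 19.35
position: [0.5285, -0.185, 0.1093]
eef_rot: [179.9, 0.1, -81.3]
ft_force: [0.6, -0.1, -0.8]
grip_width: 0.195
```

Run:
```python
from h import *
s=st(); print(s['position'].round(4)); s,b,d,X,q=cloud("wrist","w17"); T=s['position']
k=(np.linalg.norm(X[...,:2]-T[:2],axis=-1)<.014)&(X[...,2]>.056)&(X[...,2]<T[2]-.012)&(d>0)
v,u=np.nonzero(k)
for r in np.unique(v): c=u[v==r]; print(r,c.min(),c.max(),end='; ')
print(); print(proj("wrist",[[.5288,-.1868,.049]],s))
c=b[150:270,180:340]; cv2.imwrite("pics/v17.png",cv2.resize((255*(c/255.)**.5).astype(np.uint8),None,fx=5,fy=5,interpolation=cv2.INTER_CUBIC))
```

```text
t 19.35 stage [-25.2   2.1] z 109.3 rot [ 1.7986e+02  1.2000e-01 -8.1270e+01] F [ 0.56 -0.15 -0.85] w 0.195
[ 0.5285 -0.185   0.1093]
215 255 261; 216 254 262; 217 253 263; 218 253 263; 219 253 264; 220 252 264; 221 252 264; 222 253 264; 223 252 264; 224 252 264; 
[[261.15453008 203.26408341]]
```

View pics/v17.png

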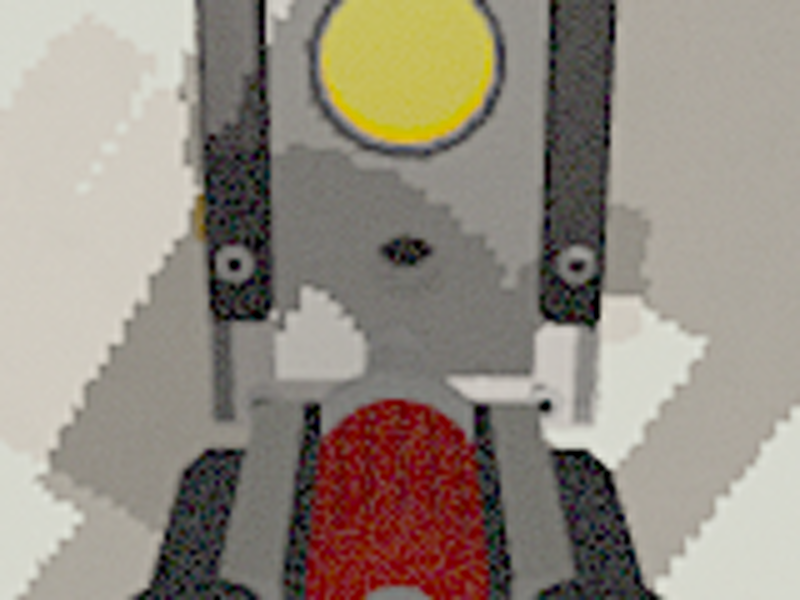

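The hole's visible part is at crop (405,250), px 261.0. The shank's columns centre on 258.2, so the tool has to move about +1.9 mm along tool x.

Emit:
play_rows(
  rows=[1.9, 0, 0, 0, 1, 0, 0, 8, 0, 1, 0, 0, 8, 0, 1, 0, 0, 5, 0, 1, 0, 0, 3, 0, 1, 0, 0, 0, 0, 1, 0, 0, 0, 0, 1],
)

```text
t: 20.1
position: [0.5296, -0.1887, 0.087]
eef_rot: [180.0, 0.0, -81.4]
ft_force: [0.3, -0.4, -0.5]
grip_width: 0.191
```

Run:
```python
from h import *
s=st(); print(s['position'].round(4)); s,b,d,X,q=cloud("wrist","w18"); T=s['position']
k=(np.linalg.norm(X[...,:2]-T[:2],axis=-1)<.014)&(X[...,2]>.0535)&(X[...,2]<.064)&(d>0)
v,u=np.nonzero(k)
for r in np.unique(v): c=u[v==r]; print(r,c.min(),c.max(),X[r,c].mean(0).round(4)*1000)
print(proj("wrist",[[.5288,-.1868,.049]],s))
g=cv2.cvtColor(b,cv2.COLOR_BGR2GRAY)[196:216,246:278]; print(g[::2])
```

```text
t 20.1 stage [-24.7  -1.8] z 87.0 rot [180.     0.   -81.36] F [ 0.25 -0.44 -0.52] w 0.191
[ 0.5296 -0.1887  0.087 ]
215 255 261 [ 533.9 -187.7   59.9]
216 254 262 [ 533.7 -187.8   61.1]
217 253 263 [ 533.2 -187.8   61.5]
218 253 263 [ 532.8 -187.9   62.1]
219 253 264 [ 532.  -188.4   61.8]
220 252 264 [ 531.2 -188.1   61.6]
221 252 264 [ 530.3 -188.3   61.2]
[[255.58701049 215.49680308]]
[[56 58 55 53 59 53 59 58 57 55 55 54 58 55 56 56 55 54 53 56 67 72 71 74
  73 70 77 81 78 80 82 80]
 [59 56 57 54 53 56 54 57 57 54 56 54 59 56 54 58 58 55 59 56 59 54 51 56
  56 56 72 86 83 79 83 83]
 [56 56 57 57 53 58 55 58 57 55 55 56 58 57 51 55 53 60 53 57 54 53 57 56
  52 54 54 67 74 71 70 78]
 [53 56 59 56 56 55 48 57 54 53 63 54 49 59 55 56 56 54 61 58 54 58 58 52
  56 56 57 59 55 51 56 77]
 [53 57 58 55 54 55 58 58 56 57 54 58 59 51 56 54 57 57 54 55 53 57 57 53
  58 57 57 58 57 55 55 53]
 [53 52 54 52 55 56 55 59 60 57 58 54 58 57 56 56 56 58 56 55 56 57 54 51
  56 59 58 57 58 54 53 57]
 [56 57 58 57 57 58 54 49 44 44 47 46 52 54 57 60 56 54 59 56 55 58 58 52
  58 56 53 57 59 57 59 56]
 [57 53 60 50 32 12  5  2 14 13  5 11  9 12 33 54 53 56 56 60 57 57 54 60
  59 56 55 54 52 56 55 56]
 [55 59 47 46 24 11 13  0 18  5  9 14  2 14 10 36 44 54 59 53 58 59 55 54
  61 55 57 58 56 55 57 57]
 [54 50 52 52 57 48 37 36 20 24 29 39 42 49 51 53 52 54 54 54 57 53 58 57
  56 57 57 50 59 58 55 59]]
```

The last reading wasn't settled: the TCP is now at y -0.1887, and the hole is at columns 250-260 with the shank at 258. Correcting about -1.7 in tool x and +0.8 in tool y, then letting it settle.

Emit:
play_rows(
  rows=[-1.7, 0.8, 0, 0, 1, 0, 0, 0, 0, 1, 0, 0, 0, 0, 1, 0, 0, 0, 0, 1],
)

```text
t: 20.55
position: [0.5286, -0.1871, 0.0871]
eef_rot: [-180.0, -0.0, -81.4]
ft_force: [0.2, 0.1, -0.8]
grip_width: 0.191
```

```bash
cat > chk.py <<'E'
from h import *
import sys
s=st(); print(s['position'].round(4)); s,b,d,X,q=cloud("wrist",sys.argv[1]); T=s['position']; P=camera_params("wrist")
uv=proj("wrist",[[.5288,-.1868,.049]],s)[0]; print("hole pred",uv)
g=cv2.cvtColor(b,cv2.COLOR_BGR2GRAY).astype(int); dk=g<30; v0,u0=int(uv[1])-9,int(uv[0])-12
print('\n'.join(str(v0+i)+' '+''.join('#' if g[v0+i,j]<30 else '+' if g[v0+i,j]<48 else '.' for j in range(u0,u0+26)) for i in range(14)),'col0',u0)
E
python3 chk.py w19
```

```text
t 20.55 stage [-25.5  -0. ] z 87.1 rot [-1.7999e+02 -1.0000e-02 -8.1360e+01] F [ 0.24  0.04 -0.77] w 0.191
[ 0.5286 -0.1871  0.0871]
hole pred [258.12506873 214.39473507]
205 ..........................
206 ..........................
207 ..........+++++...........
208 ........+#######+.........
209 .......##########+........
210 ......############+.......
211 ......+###########........
212 ......++#########.........
213 ........++#####+..........
214 .....+....+++.............
215 ....++............+.......
216 ..........................
217 ......+...................
218 ......+................... col0 246
```

Aligned within about 0.3 mm. Now descending with the force watched.

Emit:
play_rows(
  rows=[0, 0, 2, 0, 1, 0, 0, 2, 0, 1, 0, 0, 2, 0, 1, 0, 0, 1, 0, 1, 0, 0, 1, 0, 1, 0, 0, 1, 0, 1, 0, 0, 0, 0, 1],
)

```text
t: 21.3
position: [0.5285, -0.187, 0.0778]
eef_rot: [180.0, 0.0, -81.4]
ft_force: [0.9, -0.1, -0.4]
grip_width: 0.187
```

Emit:
play_rows(
  rows=[0, 0, 1, 0, 1, 0, 0, 1, 0, 1, 0, 0, 1, 0, 1, 0, 0, 0, 0, 1],
)

```text
t: 21.7
position: [0.5284, -0.1871, 0.0748]
eef_rot: [180.0, 0.0, -81.4]
ft_force: [0.6, -0.5, -0.7]
grip_width: 0.188
```

Emit:
play_rows(
  rows=[0, 0, 1, 0, 1, 0, 0, 1, 0, 1, 0, 0, 1, 0, 1, 0, 0, 0, 0, 1],
)

```text
t: 22.1
position: [0.5283, -0.187, 0.0717]
eef_rot: [180.0, 0.0, -81.4]
ft_force: [-0.0, -0.4, -1.5]
grip_width: 0.191
```

```bash
python3 -c "
from h import *
s=st(); print(s['position'].round(4))"
```

```text
t 22.1 stage [-25.7   0.1] z 71.7 rot [ 1.7998e+02  2.0000e-02 -8.1360e+01] F [-0.08 -0.41 -1.52] w 0.191
[ 0.5283 -0.187   0.0717]
```

The tip is about 9 mm inside the frames with no resistance. Continuing into the bore.

Emit:
play_rows(
  rows=[0, 0, 1, 0, 1, 0, 0, 1, 0, 1, 0, 0, 1, 0, 1, 0, 0, 1, 0, 1, 0, 0, 0, 0, 1],
)

```text
t: 22.6
position: [0.5284, -0.187, 0.0678]
eef_rot: [180.0, 0.0, -81.4]
ft_force: [-0.7, -0.3, -1.0]
grip_width: 0.187
```

Emit:
play_rows(
  rows=[0, 0, 1, 0, 1, 0, 0, 1, 0, 1, 0, 0, 1, 0, 1, 0, 0, 0, 0, 1],
)

```text
t: 23.0
position: [0.5284, -0.187, 0.0648]
eef_rot: [180.0, 0.0, -81.4]
ft_force: [0.3, 0.6, -0.4]
grip_width: 0.189
```

Emit:
play_rows(
  rows=[0, 0, 1.5, 0, 1, 0, 0, 1.5, 0, 1, 0, 0, 1.5, 0, 1, 0, 0, 1.5, 0, 1, 0, 0, 0, 0, 1],
)

```text
t: 23.5
position: [0.5283, -0.187, 0.0586]
eef_rot: [180.0, 0.0, -81.4]
ft_force: [-0.6, -0.5, -0.1]
grip_width: 0.191
```

Emit:
play_rows(
  rows=[0, 0, 1, 0, 1, 0, 0, 1, 0, 1, 0, 0, 1, 0, 1, 0, 0, 0, 0, 1],
)

```text
t: 23.9
position: [0.5284, -0.187, 0.0558]
eef_rot: [180.0, 0.0, -81.4]
ft_force: [-0.5, 1.1, -1.7]
grip_width: 0.192
```

The pin is in the bore. Next come the spring catch and the flange landing.

Emit:
play_rows(
  rows=[0, 0, 1, 0, 1, 0, 0, 1, 0, 1, 0, 0, 0, 0, 1],
)

```text
t: 24.2
position: [0.5285, -0.1872, 0.0541]
eef_rot: [180.0, -0.0, -81.4]
ft_force: [-2.0, 0.3, 2.2]
grip_width: 0.189
```

Emit:
play_rows(
  rows=[0, 0, 1, 0, 1, 0, 0, 1, 0, 1, 0, 0, 0, 0, 1],
)

```text
t: 24.5
position: [0.5286, -0.1873, 0.0526]
eef_rot: [180.0, -0.0, -81.4]
ft_force: [-2.9, 0.7, 5.3]
grip_width: 0.187
```

Emit:
play_rows(
  rows=[0, 0, 1, 0, 1, 0, 0, 1, 0, 1, 0, 0, 0, 0, 1],
)

```text
t: 24.8
position: [0.5286, -0.1873, 0.0512]
eef_rot: [180.0, -0.0, -81.4]
ft_force: [-4.9, 1.6, 8.5]
grip_width: 0.189
```

Emit:
play_rows(
  rows=[0, 0, 0.7, 0, 1, 0, 0, 0, 0, 1],
)

```text
t: 25.0
position: [0.5287, -0.1873, 0.0508]
eef_rot: [180.0, -0.0, -81.4]
ft_force: [-5.5, 1.4, 9.4]
grip_width: 0.186
```

Emit:
play_rows(
  rows=[0, 0, 0.7, 0, 1, 0, 0, 0, 0, 1],
)

```text
t: 25.2
position: [0.5287, -0.1873, 0.0502]
eef_rot: [180.0, -0.0, -81.3]
ft_force: [-5.1, 1.2, 10.4]
grip_width: 0.191
```

Emit:
play_rows(
  rows=[0, 0, 0.7, 0, 1, 0, 0, 0, 0, 1],
)

```text
t: 25.4
position: [0.5284, -0.1871, 0.0479]
eef_rot: [180.0, -0.0, -81.4]
ft_force: [-2.4, 0.5, -0.0]
grip_width: 0.19
```

Emit:
play_rows(
  rows=[0, 0, 0.7, 0, 1, 0, 0, 0, 0, 1],
)

```text
t: 25.6
position: [0.5284, -0.1871, 0.0475]
eef_rot: [180.0, 0.0, -81.4]
ft_force: [-4.0, 2.1, 6.1]
grip_width: 0.191
```

It snapped past the catch: force dropped from 10.4 to 0 N, then the flange landed at TCP 0.0475 (expected 0.0476) with 6 N. Releasing and lifting clear.

Emit:
play_rows(
  rows=[0, 0, 0, 0, 0.3, 0, 0, 0, 0, -0.3, 0, 0, 0, 0, -1, 0, 0, 0, 0, -1, 0, 0, 0, 0, -1, 0, 0, -10, 0, -1, 0, 0, -30, 0, -1, 0, 0, -40, 0, -1, 0, 20, -20, 0, -1, 0, 40, 0, 0, -1, 0, 0, 0, 0, -1, 0, 0, 0, 0, -1],
)

```text
t: 26.8
position: [0.469, -0.1963, 0.148]
eef_rot: [-179.9, -0.0, -81.4]
ft_force: [0.3, -0.3, -0.6]
grip_width: 0.996
```

Run:
```python
from h import *
st(); s,b,d,X,q=cloud("wrist","w20"); h=np.array([.5288,-.1868])
hsv=cv2.cvtColor(b,cv2.COLOR_BGR2HSV); m=(np.linalg.norm(X[...,:2]-h,axis=-1)<.03)&(d>0)
for lo,hi in ((.079,.086),(.0505,.0545)):
    k=m&(X[...,2]>lo)&(X[...,2]<hi)&((np.linalg.norm(X[...,:2]-h,axis=-1)<.013)); c,r=cv2.minEnclosingCircle((X[k][:,:2]*1000).astype(np.float32)); print(lo,k.sum(),np.median(X[k],0).round(4),c,round(r,1))
x,g=gap('w20'); gr=np.gradient(g); print('rear',x[np.argmin(gr*(x<33))],'stop back',x[np.argmax(gr*(x>34)*(x<50))])
s2,c2,_=shot("scene","s20"); s3,c3,_=shot("side","s20b"); o=[]
for n,c in (("scene",c2),("side",c3)):
    u,v=proj(n,[[.5288,-.1868,.05]])[0].astype(int); o.append(cv2.resize(c[v-34:v+34,u-45:u+45],(400,302),interpolation=cv2.INTER_CUBIC))
cv2.imwrite("pics/v20.png",(255*(np.hstack(o)/255.)**.6).astype(np.uint8))
```

```text
t 26.8 stage [-85.8  -0.3] z 148.0 rot [-1.7992e+02 -5.0000e-02 -8.1410e+01] F [ 0.24 -0.3  -0.62] w 0.996
0.079 488 [ 0.5298 -0.1866  0.0817] (529.3770751953125, -186.7590789794922) 9.0
0.0505 71 [ 0.5366 -0.1839  0.0517] (529.4143676757812, -185.24879455566406) 12.0
rear 28.5 stop back 39.5
```

View pics/v20.png

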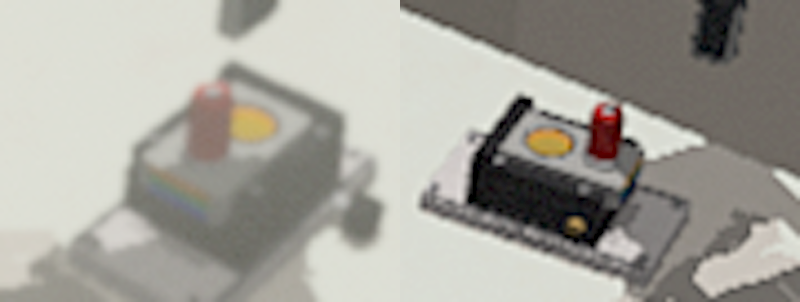

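The pin is upright and locked: its knob top is at 81.7 mm, so the centre is about 66.8 mm, and it sits 0.6 mm from the hole. The marks are flush and the robot is clear.

```bash
python3 -c "
from bench import r
print(r.finish_job())"
```

```text
the job is handed in; nothing more can be done
None
```

The pack is locked and the job is handed in at about 27 s of the 64 s allowed; no verdict was reported. I pushed the three frames home to the stop, then took the pin from its stand and pressed it through them into the seat. The bystanders were not re-measured at the end, but the arm was never near them.

- **Frames:** They stopped firmly against the stop at about 4–5 N. The front marks look flush, and the rear edge stayed at stage x = 28.5 mm. The stop's back edge read 39.5 mm before, during and after, so I saw no shift of the carriage.
- **Pin:** It passed the spring catch at 10.4 N, the force then dropped to zero, and the flange landed with about 6 N. Afterwards the knob's centre was about 66.8 mm above the bench and 0.6 mm from the hole, with the pin upright in both outer views and the gripper clear.

**Disagreements:**
- **Fingertip position:** The depth images put the shut fingertips about 7 mm behind the reported TCP, where the description says 17 mm ahead. My first push therefore passed just above the frames without touching them. I used the measured offset from then on, and the pushes and insertion matched it.
- **Early false contact:** The top frame reached the stop before the green one, because it was riding on it. I kept feeling forward until the force rose and the fingers stopped.
- **Flange fit:** The circle fitted to the pin's flange was coarse, at 12 mm radius and about 1.5 mm off. I relied on the knob's fit, which gave the right 9 mm radius.

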